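# Knock a stuck socket housing out of the wiring jig

### The job

The white socket housing is stuck in the wiring jig: slide the C-shaped knockout yoke over the end of the jig, feel for the two holes in the nest's floor with its two pins and push the housing up from below until it stays up on the spring catches. Then draw the yoke out, stand it upright on the bench clear of the jig, and put the housing in the empty half of the yellow tray. Leave the other things on the bench where they are.

Things in the scene. Friction and masses are not known exactly. Their poses are not given: they have to be found in the camera images.
- jig: Wiring jig, bolted to the bench: an aluminium nest 87 (x) x 115 (y) mm on four corner legs. Origin on the bench under the nest's centre; y is its long axis, z up. Underside of the nest 65 mm above the bench, rim 112 mm, cavity 59 x 87 mm. Between the legs is a passage 67 mm wide (x), 65 mm high, along all of y, open at both ends. Brass catch barrels stick out 12 mm from the long (x) sides, up to z = 102 mm.
- jig_underside (a point): Centre of the nest's underside, axes as the jig's. The nest's floor, 8 mm thick (top 73 mm above the bench), has two round holes, 20 mm in diameter, 44 mm apart along y, centred in x; as a pair they are set anywhere up to 14 mm along y either side of the centre. They are hidden by the housing and not reported: feel for them from below. Pins beside them stop at 65 mm; in them, they first meet the housing at 73 mm.
- jig_rim (a point): Centre of the nest's rim, 112 mm up. Spring catches grip the housing: pushing it up takes about 8 to 20 N, and it cannot be gripped before. With its underside 26 mm above the nest's floor, the catches spring in below it; it then stays up, standing 23 mm proud of the rim.
- housing_center (a point): Centre (half-way up) of the white plastic socket housing stuck in the nest: 56 (x) x 84 (y) x 36 (z) mm, about 0.18 kg, axes as the jig's at the start. At the start it rests on the nest's floor, its top 3 mm below the rim, with 1.5 mm play all round.
- yoke_grip (a point): Centre of the handle of the C-shaped knockout yoke (about 0.55 kg), standing on the bench; 180 mm above its underside. z up, y in the plane of the C. The handle, an upright block 16 (x) x 30 (y) x 45 (z) mm, gripped across x, sits midway between the two pins. From its axis: upright at y = 82 to 94 mm, 24 wide; upper arm 24 wide, y = -15 to 94, 146 to 158 mm above the underside.
- yoke_pins (a point): Midway between the tips of the yoke's two knockout pins, which point up, at y = -22 and +22 mm from here; 128 mm right below the handle's centre, 52 mm above the yoke's underside. Each is 14 mm in diameter, tapered over its last 6 mm to 10 mm. Axes as the handle's. When the foot meets the nest's underside, the pins have lifted the housing 34 mm off the floor: enough.
- yoke_nose (a point): Nose of the yoke's foot, the open end of the C, at y = -34 mm from the handle's axis. The foot is 44 mm wide (x), 10 mm thick, from y = -34 to +94 mm; this point is half-way up its thickness. The C slides nose first over an end of the jig, foot below, upper arm above.
- tray: Yellow plastic tray on the bench, fixed, 190 (x) x 250 (y) x 35 (high) mm, walls and bottom 4 mm, origin under its centre. A wall across the middle (along x) divides it: the +y half is empty, the -y half holds terminal strips.
- tray_empty (a point): Centre of the bottom of the tray's empty half, 182 (x) x 119 (y) mm inside, axes as the tray's.
- collar: Bystander: short black plastic tube, 52 mm across, 35 mm high.
- driver: Bystander: screwdriver lying on the bench.
- strip: Bystander: black terminal strip 34 x 150 x 22 mm.
- roundbox: Bystander: round white box 74 mm across, 45 mm high.
- station: Bystander: black two-button station 70 x 110 x 67 mm.
- jar: Bystander: small jar 60 mm across, 75 mm high.
There are look-alikes about, which are no part of the job. What is shaped like the part that bears housing_center but purple is not meant. What is shaped like the part that bears yoke_grip but green is not meant.

How it is judged:
On the way, in this order (a step that is already met when the one before it is completed fails the run):
1. the yoke's pins push the housing up, at least 18 mm from its seat (z of housing_center in the frame of jig above 0.109 m and horizontal distance between housing_center and jig below 0.012 m and contact force between yoke and housing above 0.3 N), for 0.02 s.
2. the yoke stands upright on the bench again, clear of the jig and let go, while the housing stays up on the catches by itself (angle between yoke_grip's own z axis and vertical below 0.1 rad and height (world z) of yoke_grip between 0.172 and 0.188 m and horizontal distance between yoke_grip and jig above 0.085 m and contact force between the fingers and yoke below 0.1 N and contact force between the fingers and housing below 0.1 N and z of housing_center in the frame of jig above 0.112 m and horizontal distance between housing_center and jig below 0.012 m), for 0.1 s.
At the end, for the whole second after the job is handed in: The housing lies at rest in the empty half of the tray (its centre inside that half and less than 48 mm above the tray's bottom); the yoke stands upright (within 0.1 rad) on the bench, its handle more than 85 mm from the jig's centre (x of housing_center in the frame of tray_empty between -0.091 and 0.091 m and y of housing_center in the frame of tray_empty between -0.0595 and 0.0595 m and z of housing_center in the frame of tray_empty below 0.048 m and linear speed of each of housing, yoke below 0.02 m/s and angle between yoke_grip's own z axis and vertical below 0.1 rad and height (world z) of yoke_grip between 0.172 and 0.188 m and horizontal distance between yoke_grip and jig above 0.085 m); the robot touches nothing.
It fails at once if a bystander is shifted by more than 40 mm (distance of any of collar, driver, strip, roundbox, station, jar from where it was at the start of the episode above 0.04 m).
It also fails if it takes over 58 s, if anything falls off the work surface, if the arm or the gripper's body presses on something with over 40 N, if the wrist force passes 120 N, or if a joint passes its speed limit or range.

### The arm

A 6-joint arm with a two-finger parallel gripper is mounted at the origin on the work surface. World frame = base frame: x ahead of the robot, y to its left, z up, the work surface at z = 0. Lengths are in m, angles in rad, forces in N, time in s.
With the tool pointing down it reaches from about 0.35 to 0.95 m from the base axis. Payload 17.4 kg.
Tool frame: the origin (TCP) lies midway between the tips of the shut fingers; the grasp point (between the pads) lies ctrl.grip_depth behind it (ctrl.grip_depth is the distance from the TCP to the grasp point, in m); z points along the fingers, y is the direction in which the jaws open and shut (so a half turn about z gives the same grasp; the last joint's range is limited). The gripper opens to 93 mm and grips with 3 to 60 N. Pads are 15 mm wide; open, the fingers measure 128 mm over their backs; the gripper's body (75 mm by 188 mm) begins 65 mm behind the grasp point.
Start: joints at [1.147, 0.116, 1.442, -0, 1.584, -0.038], TCP at [0.254, 0.625, 0.182] pointing down, gripper open.
Joint ranges: [-2.83, 2.83], [-0.83, 2.19], [0.07, 2.5], [-1.14, 4.28], [0.01, 3], [-2.97, 2.97]. Speed limits (rad/s): [1.89, 1.89, 2.22, 3.14, 3.14, 3.14].

### API

Orientations are given as a unit quaternion [x, y, z, w].
In Python, from cell import telemetry, optics, ctrl gives the robot as it stands.
- The arm moves only by the tool carry_out, never from a script. Its argument "motion" is a list of rows, each a list of 3 entries, a list of its own where there are three numbers: the finger opening in mm, from 0 to 93, then the shift along the tool's x, y, z in mm, then the turn about the tool's z in rad. A call has 1 to 20 rows; each row shifts and turns the pose as measured when the row begins, along the tool's axes as they then stand; what a row does not reach is not made up. A row lasts 1/8 s, in which the tool goes at most 62.5 mm and 10.7 degrees, less where a joint would pass 70% of its speed; a pose out of reach is approached as far as the arm can. A call with a gripper value outside its range is refused whole. The fingers move at their own pace and stop on an object; "force" is the grip in N (left out, the last holds). Time passes only in rows, so rows that do not move let the fingers close. It gives the time, the measured TCP pose, the force and the opening at its end, in the units of the state.
- telemetry.observe(): the state, without advancing time (a new reading comes with each control period).
- optics.snapshot(name): name is "scene" or "top"; returns the picture (400x640x3 uint8, red, green, blue); there is no depth.
- optics.camera_params(name): a dict with "mtx" (3x3 intrinsics, pixels), "xyz" and "rotation" of the camera in the world. Camera axes: x right, y down, z forward; pixel columns grow to the right and rows downward; lengths in m; the calibration is good to about 2 mm. A picture is of the moment at which its call begins. camera_params takes no time and is no camera call.
- ctrl.job_done(): hands the job in, once; it reports no verdict.
The state is a dict: "t": time; "joints": joint angles; "dq": joint speeds; "joint_torque": joint torques, N m; "ee_pos": TCP position; "orientation": TCP orientation; "contact_force": force on the tool from outside, world axes, zero at the start; "ft_torque": the same for the moment, N m; "gripper_width": finger opening in m.
Only numpy, scipy, OpenCV 4.12 (cv2) and the standard library are available. Lean on these libraries where they do the work, as an engineer would, in place of code of your own. Each camera call takes 0.05 s, during which the arm holds its last target.

## Working session

There is one attempt and no reset: what is moved stays moved. The work goes in short steps, Python scripts to look and compute and a tool call to move; the robot and the scene stay as the last step left them, time stands still between calls to the robot, and variables do not carry over. Pictures are saved under pics/ and viewed, and the job is handed in when it is done.

Besides the shell and the picture viewer there is one more tool, called after "Emit:" as name([rows], argument=value, ...), one row to a line, values as JSON. carry_out: Moves the arm, as the interface text tells. Its arguments: {"type":"object","properties":{"motion":{"type":"array","items":{"type":"array"}},"force":{"type":"number"}},"required":["motion"]}

```bash
ls; mkdir -p pics; python3 - <<'E'
from cell import telemetry, optics, ctrl
import cv2
for n in ("scene","top"):
    im=optics.snapshot(n); cv2.imwrite(f"pics/{n}0.png",im[:,:,::-1])
    p=optics.camera_params(n); print(n,p)
print(telemetry.observe(), ctrl.grip_depth)
E
```

```text
pics
scene {'mtx': array([[493.12590389,   0.        , 318.77668302],
       [  0.        , 493.12590389, 195.81878818],
       [  0.        ,   0.        ,   1.        ]]), 'xyz': array([1.56546013, 0.18789588, 0.80265255]), 'rotation': array([ 0.55676388,  0.67259499, -0.37934341, -0.30615117])}
top {'mtx': array([[410.91991258,   0.        , 321.4660072 ],
       [  0.        , 410.91991258, 199.15765458],
       [  0.        ,   0.        ,   1.        ]]), 'xyz': array([ 0.41717562, -0.0279145 ,  1.22760855]), 'rotation': array([-0.69883623,  0.7133422 , -0.0239789 ,  0.04685978])}
{'t': 0.1, 'joints': array([ 1.14721051e+00,  1.16432520e-01,  1.44218795e+00, -2.26328415e-05,
        1.58398584e+00, -3.78443763e-02]), 'dq': array([-0.00121425, -0.00104796, -0.00218001, -0.00049221,  0.00069847,
        0.00052552]), 'joint_torque': array([ 1.73776411e-03, -7.22890735e+01, -6.23859859e+01,  7.82159460e-02,
        2.27062911e-02, -8.32062210e-05]), 'ee_pos': array([0.25392143, 0.62518834, 0.18128925]), 'orientation': array([ 1.91677291e-01,  9.81457874e-01, -4.95989851e-04, -1.04883424e-04]), 'contact_force': array([ 0.96139537, -0.39856057, -0.50270994]), 'ft_torque': array([-0.01769069, -0.05298334, -0.03453408]), 'gripper_width': 0.09309853467525558} 0.0188
```

View pics/scene0.png

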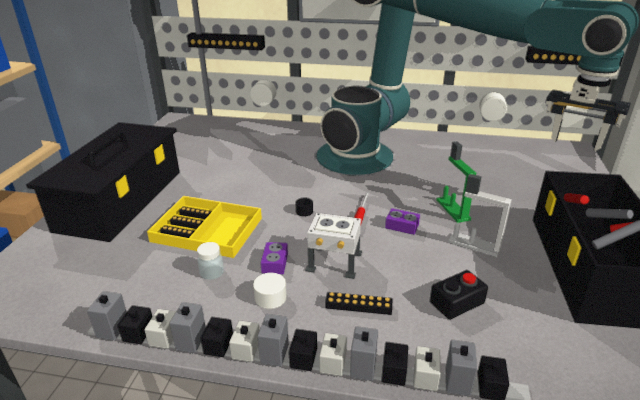

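View pics/top0.png

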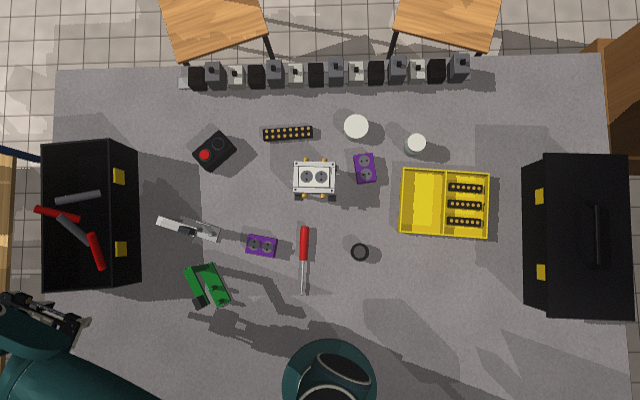

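The jig is at top pixel (314,178), with the housing in it. The white-grey yoke is at about (190,230) with the green look-alike below it, and the empty half of the tray is at (422,203). I'll enlarge these.

```bash
python3 - <<'E'
import cv2
t=cv2.imread("pics/top0.png"); s=cv2.imread("pics/scene0.png")
cv2.imwrite("pics/c1.png",cv2.resize(t[195:315,145:245],None,fx=6,fy=5,interpolation=cv2.INTER_CUBIC)) 
cv2.imwrite("pics/c2.png",cv2.resize(t[150:210,270:360],None,fx=8,fy=8,interpolation=cv2.INTER_CUBIC))
cv2.imwrite("pics/c3.png",cv2.resize(s[130:280,290:520],None,fx=3.4,fy=3.4,interpolation=cv2.INTER_CUBIC))
E
```

```text
(no output)
```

View pics/c1.png

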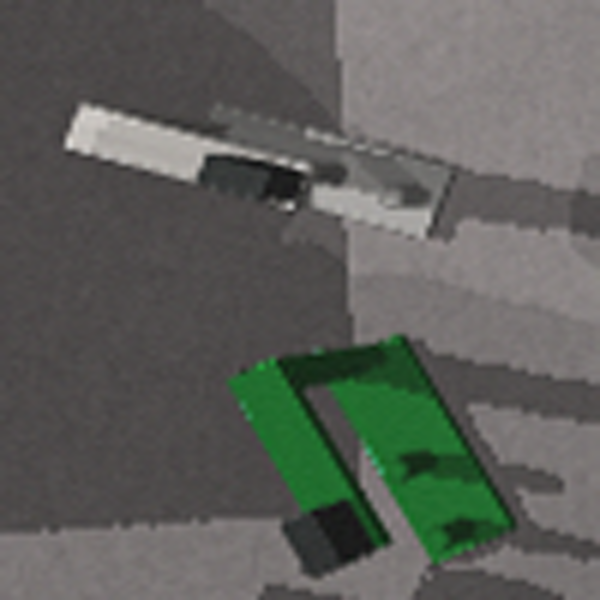

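View pics/c2.png

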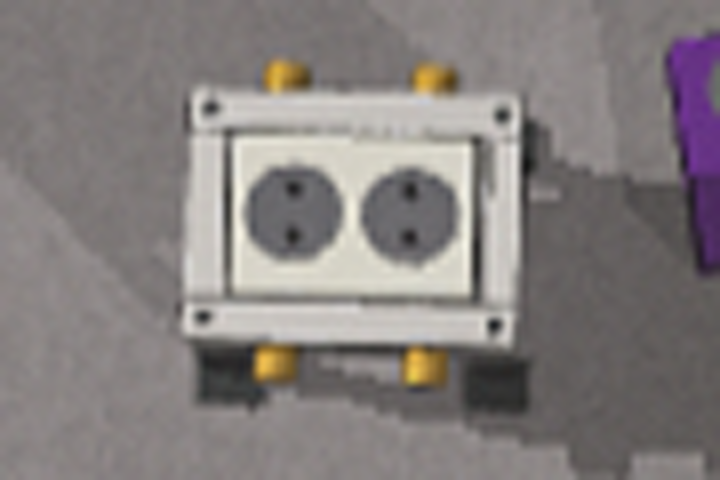

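View pics/c3.png

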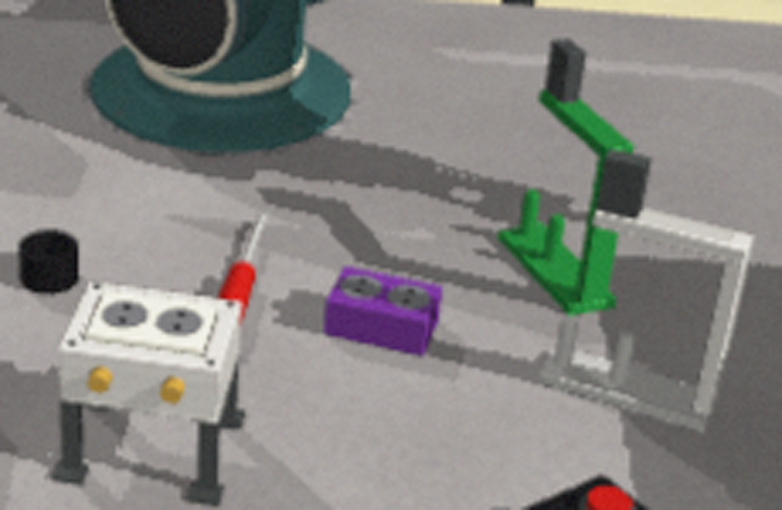

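```bash
cat > h.py <<'E'
import numpy as np, cv2
from scipy.spatial.transform import Rotation as R
from scipy.optimize import least_squares
from cell import telemetry, optics, ctrl
C={n:optics.camera_params(n) for n in("scene","top")}
def proj(n,P):
    c=C[n]; p=(np.atleast_2d(P)-c["xyz"])@R.from_quat(c["rotation"]).as_matrix()
    q=p@np.array(c["mtx"]).T; return q[:,:2]/q[:,2:]
def pose(q,L):
    c,s=np.cos(q[2]),np.sin(q[2]); L=np.atleast_2d(L).astype(float)
    return np.c_[q[0]+c*L[:,0]-s*L[:,1],q[1]+s*L[:,0]+c*L[:,1],L[:,2]]
def fit(obs,x0):
    def f(q): return np.concatenate([(proj(n,pose(q,np.array(l)/1e3))[0]-uv) for n,l,uv in obs])
    r=least_squares(f,x0,loss="soft_l1"); return r.x, r.fun.reshape(-1,2)
def crop(name,img,x0,y0,x1,y1,f):
    cv2.imwrite(name,cv2.resize(img[y0:y1,x0:x1],None,fx=f,fy=f,interpolation=cv2.INTER_CUBIC))
E
python3 - <<'E'
from h import *
np.set_printoptions(precision=4,suppress=True)
print(R.from_quat(C["top"]["rotation"]).as_matrix())
T=lambda x,y:np.array([x/8+270-.4,y/8+150-.4])
j=[("top",(43.5,57.5,112),T(193,90)),("top",(43.5,-57.5,112),T(523,97)),("top",(-43.5,-57.5,112),T(514,345)),("top",(-43.5,57.5,112),T(183,334))]
S=lambda x,y:np.array([x/3.4+290-.4,y/3.4+130-.4])
j+=[("scene",(43.5,57.5,112),S(223,355)),("scene",(43.5,-57.5,112),S(62,345)),("scene",(-43.5,57.5,112),S(242,302)),("scene",(-43.5,-57.5,112),S(96,284))]
q,r=fit(j,[.47,0,0]);print("jig",q);print(r)
q,r=fit(j[:4],[.47,0,0]);print("jig top only",q)
Y=lambda x,y:np.array([x/6+145-.4,y/5+195-.4])
y=[("top",(12,94,158),Y(80,102)),("top",(-12,94,158),Y(64,150)),("top",(22,-34,10),Y(455,168)),("top",(-22,-34,10),Y(430,238)),
("top",(8,15,202.5),Y(205,155)),("top",(-8,15,202.5),Y(199,190)),
("scene",(12,94,158),S(748,258)),("scene",(22,94,0),S(702,430)),("scene",(22,-34,0),S(545,383)),("scene",(8,-15,202.5),S(605,155)),("scene",(8,15,202.5),S(643,163))]
q,r=fit(y,[.35,.3,0]);print("yoke",q);print(r)
t=cv2.imread("pics/top0.png");s=cv2.imread("pics/scene0.png")
for l,n,im in((y,"yt","top"),):
  for nm,img in (("top",t.copy()),("scene",s.copy())):
    for (y0,y1,z0,z1,w) in((-15,94,146,158,12),(-34,94,0,10,22),(82,94,10,146,12),(-15,15,157.5,202.5,8)):
      L=np.array([(a,b,c) for a in(-w,w) for b in(y0,y1) for c in(z0,z1)])/1e3
      p=proj(nm,pose(q,L))
      for a in range(8):
        for b in range(a):
          if bin(a^b).count("1")==1: cv2.line(img,tuple(int(v*16) for v in p[a]),tuple(int(v*16) for v in p[b]),(0,0,255),1,cv2.LINE_AA,4)
    x0,y0=((140,190) if nm=="top" else (420,150))
    crop(f"pics/ov_{nm}.png",img,x0,y0,x0+110,y0+120,5)
crop("pics/tray.png",t,390,155,500,245,7)
E
```

```text
[[-0.0189 -0.9948  0.1004]
 [-0.9993  0.0221  0.0313]
 [-0.0333 -0.0997 -0.9945]]
jig [ 0.592   0.0288 -0.0506]
[[-0.7841 -0.1749]
 [-0.3995 -0.0119]
 [-0.1843  0.3827]
 [-0.7577  0.5953]
 [-0.5495  4.2489]
 [-0.6534  0.6207]
 [ 0.235  -0.5538]
 [-1.6799 -1.0552]]
jig top only [ 0.5925  0.0273 -0.053 ]
yoke [ 0.4495  0.3532 -0.3229]
[[ 0.0806  0.7257]
 [-0.284  -0.1935]
 [-0.1552  0.0352]
 [-0.7252  0.1855]
 [ 0.259  -0.1044]
 [-0.8295 -1.0316]
 [-0.7014 -2.816 ]
 [ 0.2308  0.2856]
 [-2.4015 -0.3828]
 [-0.4413  0.1643]
 [ 0.6208  0.6796]]
```

View pics/ov_top.png

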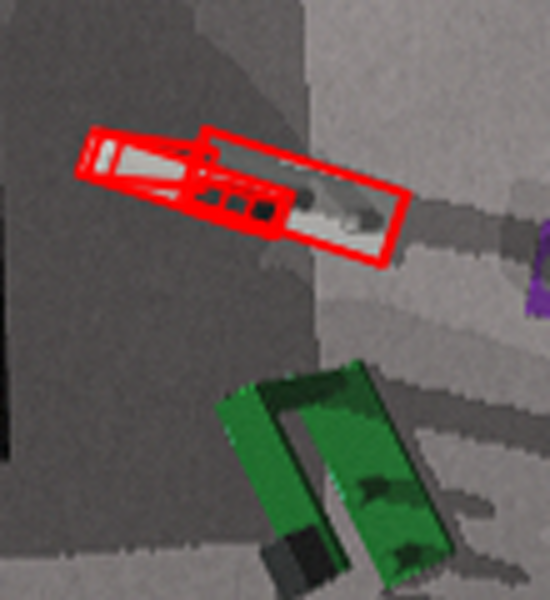

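View pics/ov_scene.png

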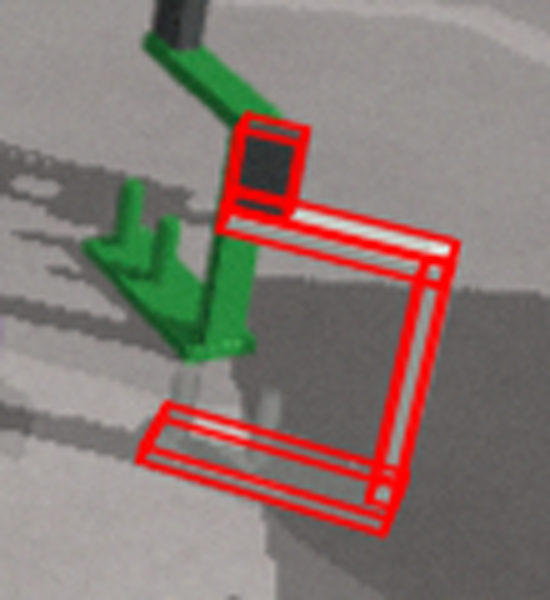

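View pics/tray.png

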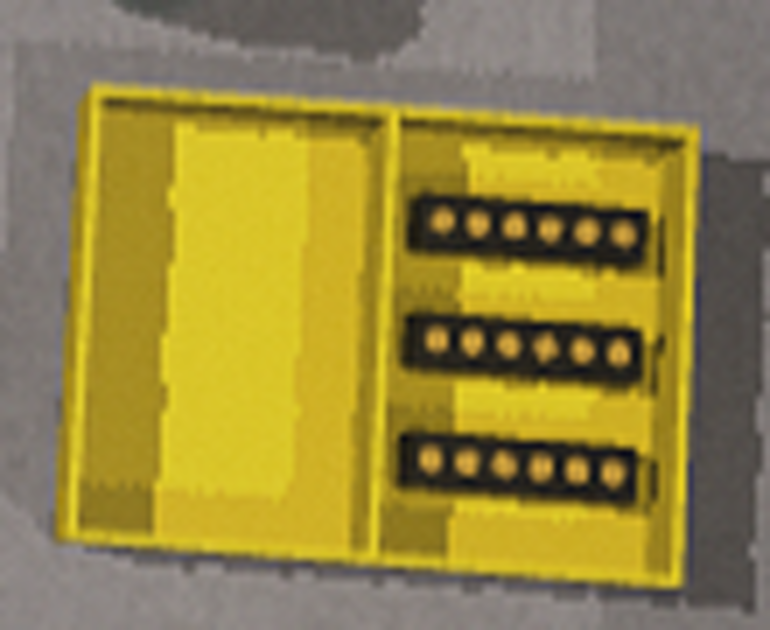

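The red model lines sit on the yoke in both pictures, so that fit is good. Next I'll check the jig with an overlay and fit the tray; its corners in the tray crop are (92,85), (698,125), (682,588) and (60,541).

```bash
cat >> h.py <<'E'
def overlay(nm,img,q,boxes,col=(0,0,255)):
    for (x0,x1,y0,y1,z0,z1) in boxes:
      L=np.array([(a,b,c) for a in(x0,x1) for b in(y0,y1) for c in(z0,z1)])/1e3
      p=proj(nm,pose(q,L))
      for a in range(8):
        for b in range(a):
          if bin(a^b).count("1")==1: cv2.line(img,tuple(int(v*16) for v in p[a]),tuple(int(v*16) for v in p[b]),col,1,cv2.LINE_AA,4)
def plan(xyz,yaw):
    """yaw = world yaw of object's y axis minus pi/2 (object yaw); tool y along object x. prints turn and shift (mm) in the turned tool frame"""
    o=telemetry.observe(); M=R.from_quat(o["orientation"]).as_matrix()
    ty=M[:,1]; cur=np.arctan2(ty[1],ty[0]); d=(yaw-cur+np.pi/2)%np.pi-np.pi/2
    M2=M@R.from_euler("z",-d).as_matrix()
    v=np.array(xyz)-o["ee_pos"]
    print("t",round(o["t"],2),"ee",o["ee_pos"].round(4),"tilt",M[2].round(4),"j6",o["joints"][5].round(3),"F",o["contact_force"].round(1),"w",round(o["gripper_width"]*1e3,1))
    print("turn",round(-d,4)," shift before turn",(M.T@v*1e3).round(1)," after turn",(M2.T@v*1e3).round(1))
E
python3 - <<'E'
from h import *
np.set_printoptions(precision=4,suppress=True)
t=cv2.imread("pics/top0.png");s=cv2.imread("pics/scene0.png")
T=lambda x,y:np.array([x/7+390-.4,y/7+155-.4])
j=[("top",(95,125,35),T(92,85)),("top",(95,-125,35),T(698,125)),("top",(-95,-125,35),T(682,588)),("top",(-95,125,35),T(60,541))]
q,r=fit(j,[.5,-.28,0]);print("tray",q);print(r); print("empty",pose(q,[0,.0615,0.004]))
for q in ([.5925,.0278,-.052],):
  B=[(-43.5,43.5,-57.5,57.5,65,112),(-28,28,-42,42,100,109)]
  a=t.copy();overlay("top",a,q,B);crop("pics/jt.png",a,270,150,360,210,8)
  a=s.copy();overlay("scene",a,q,B);crop("pics/js.png",a,295,195,375,280,7)
plan([.4495,.3532,.166],-.3229)
E
```

```text
tray [ 0.521  -0.3446 -0.0959]
[[-0.1714 -0.011 ]
 [-0.0698  0.3187]
 [-0.272  -0.1454]
 [ 0.5838 -0.1352]]
empty [[ 0.5268 -0.2834  0.004 ]]
t 0.1 ee [0.2539 0.6252 0.1813] tilt [ 0.    -0.001 -1.   ] j6 -0.038 F [ 1.  -0.4 -0.5] w 93.1
turn 1.508  shift before turn [-283.5 -178.4   15.5]  after turn [-195.9  271.8   15.5]
```

View pics/jt.png

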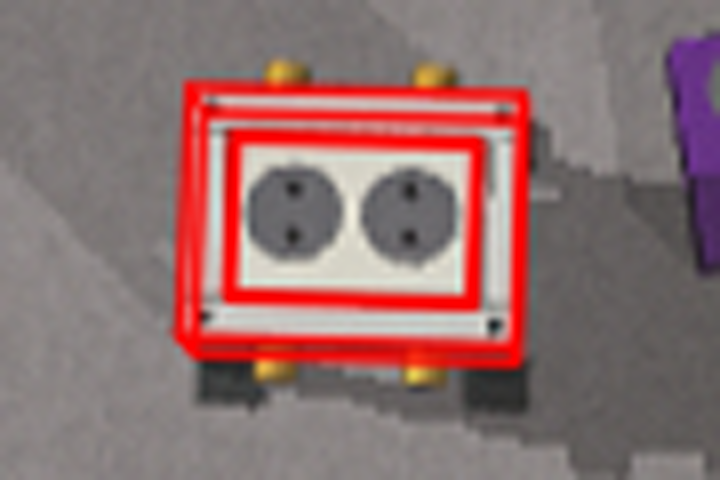

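View pics/js.png

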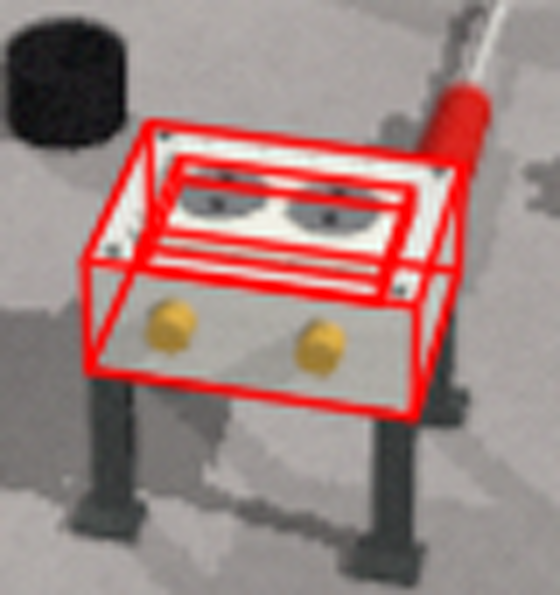

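The jig overlay matches in both views. I'm raising the arm and turning to the yoke's yaw.

Emit:
carry_out([
  [50,[0,0,-50],0],
  [50,[0,0,-50],0],
  [50,[0,0,0],0.168],
  [50,[0,0,0],0.168],
  [50,[0,0,0],0.168],
  [50,[0,0,0],0.168],
  [50,[0,0,0],0.168],
  [50,[0,0,0],0.168],
  [50,[0,0,0],0.168],
  [50,[0,0,0],0.168],
  [50,[0,0,0],0.164],
  [50,[0,0,0],0],
], force=60)

```text
t: 1.6
ee_pos: [0.2535, 0.6242, 0.2792]
orientation: [0.825, 0.565, -0.004, 0.002]
contact_force: [0.8, -0.5, 0.2]
gripper_width: 0.0499
```

```bash
python3 -c "
from h import *
plan([.4495,.3532,.26],-.3229)"
```

```text
t 1.6 ee [0.2535 0.6242 0.2792] tilt [-9.5e-03 -5.0e-04 -1.0e+00] j6 1.518 F [ 0.8 -0.5  0.2] w 49.9
turn -0.0477  shift before turn [-181.4  280.9   20.7]  after turn [-194.6  271.9   20.7]
```

Emit:
carry_out([
  [50,[-36,55,2],0],
  [50,[-36,55,2],0],
  [50,[-36,55,2],0],
  [50,[-36,55,2],0],
  [50,[-30,50,2],0],
  [50,[0,0,0],-0.048],
  [50,[0,0,0],0],
])

```text
t: 2.48
ee_pos: [0.4406, 0.3697, 0.2687]
orientation: [0.801, 0.598, -0.005, 0.003]
contact_force: [-0.6, 0.2, -0.8]
gripper_width: 0.05
```

```bash
python3 -c "
from h import *
plan([.4495,.3532,.166],-.3229)"
```

```text
t 2.48 ee [0.4406 0.3697 0.2687] tilt [-0.012  -0.0017 -0.9999] j6 0.945 F [-0.6  0.2 -0.8] w 50.0
turn 0.034  shift before turn [-12.   13.4 102.9]  after turn [-11.6  13.8 102.9]
```

Emit:
carry_out([
  [50,[-12,14,30],0.034],
  [50,[0,0,25],0],
  [50,[0,0,0],0],
])

```text
t: 2.85
ee_pos: [0.4498, 0.3545, 0.2128]
orientation: [0.81, 0.586, -0.005, 0.003]
contact_force: [-0.7, -0.7, 1.3]
gripper_width: 0.0499
```

```bash
python3 -c "
from h import *
plan([.4495,.3532,.166],-.3229)
crop('pics/g1.png',optics.snapshot('scene')[:,:,::-1],420,100,540,250,4)
crop('pics/g1t.png',optics.snapshot('top')[:,:,::-1],130,180,280,290,5)"
```

```text
t 2.85 ee [0.4498 0.3545 0.2128] tilt [-0.0118 -0.0012 -0.9999] j6 0.944 F [-0.7 -0.7  1.3] w 49.9
turn 0.0054  shift before turn [-0.7  0.2 46.8]  after turn [-0.7  0.2 46.8]
```

View pics/g1.png

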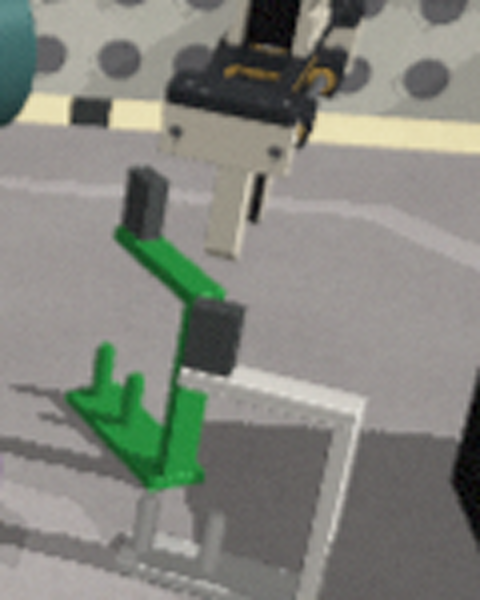

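The fingers are over the black handle at about (215,335) in the crop. I'm going down and gripping.

Emit:
carry_out([
  [50,[-0.5,0,20],0.005],
  [50,[0,0,18],0],
  [50,[0,0,9],0],
  [0,[0,0,0],0],
  [0,[0,0,0],0],
  [0,[0,0,0],0],
  [0,[0,0,0],0],
])

```text
t: 3.82
ee_pos: [0.4504, 0.355, 0.1672]
orientation: [0.811, 0.585, -0.002, 0.003]
contact_force: [-0.1, -0.2, -0.9]
gripper_width: 0.0147
```

```bash
python3 -c "
from h import *
plan([.4495,.3532,.166],-.3229)
"
```

```text
t 3.83 ee [0.4504 0.355  0.1672] tilt [-0.0071  0.0022 -1.    ] j6 0.948 F [-0.1 -0.2 -0.9] w 14.7
turn 0.0013  shift before turn [-2.  -0.3  1.2]  after turn [-2.  -0.3  1.2]
```

```bash
python3 -c "
from h import *
a=cv2.imread('pics/top0.png')
J=[.5925,.0278,-.052]
Q=list(pose(J,[0,.125,0])[0][:2])+[-.052]
overlay('top',a,Q,[(-22,22,-34,94,0,10),(-12,12,82,94,10,158)])
crop('pics/st.png',a,140,100,330,250,4)
crop('pics/st2.png',optics.snapshot('scene')[:,:,::-1],290,120,540,300,3)
"
```

```text
(no output)
```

View pics/st.png

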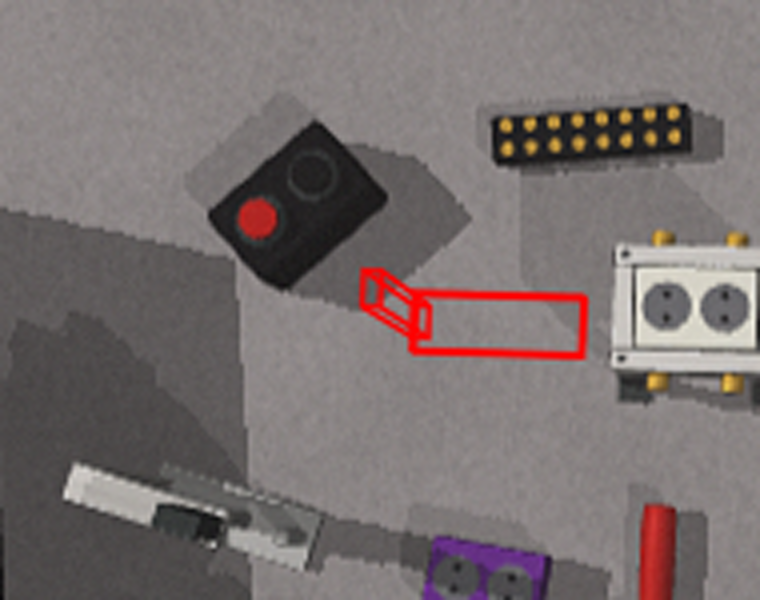

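View pics/st2.png

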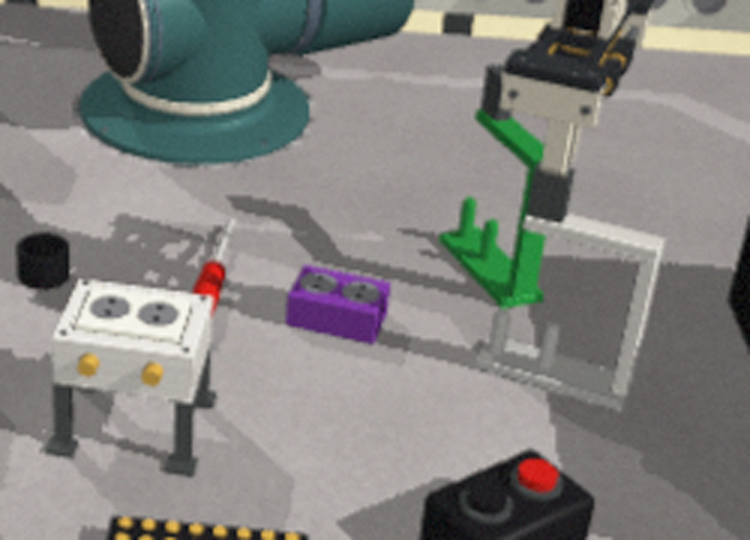

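Emit:
carry_out([
  [0,[0,0,-25],0],
  [0,[0,0,-40],0],
  [0,[0,0,-20],0],
  [0,[0,0,0],0],
])

```text
t: 4.38
ee_pos: [0.4504, 0.3556, 0.254]
orientation: [0.811, 0.585, -0.003, 0.003]
contact_force: [-0.6, -0.2, 0.3]
gripper_width: 0.0003
```

```bash
cat >> h.py <<'E'
J=np.array([.5925,.0278,-.052]); Z0=.1672
def jp(y,lift,x=0): # jig-frame pins target -> TCP
    p=pose(J,[x,y+.002,0])[0]; plan([p[0],p[1],Z0+lift],J[2])
    o=telemetry.observe(); d=o["ee_pos"][:2]-J[:2]; c,s=np.cos(J[2]),np.sin(J[2])
    print("now jig x,y(pins mm)",round((c*d[0]+s*d[1])*1e3,1),round((-s*d[0]+c*d[1])*1e3-2,1),"lift",round((o["ee_pos"][2]-Z0)*1e3,1),"tq",o["ft_torque"].round(2))
E
python3 -c "
from h import *
jp(.135,.08)"
```

```text
t 4.38 ee [0.4504 0.3556 0.254 ] tilt [-0.0076  0.0019 -1.    ] j6 0.948 F [-0.6 -0.2  0.3] w 0.3
turn -0.2696  shift before turn [-133.9  202.     8.2]  after turn [-182.9  159.     8.2]
now jig x,y(pins mm) -159.0 317.9 lift 86.8 tq [-0.09  0.08  0.02]
```

The opening is now 0.3 mm, so the grip missed or slipped. Looking at the scene.

```bash
python3 -c "
from h import *
crop('pics/g2.png',optics.snapshot('scene')[:,:,::-1],400,100,540,260,4)
crop('pics/g2t.png',optics.snapshot('top')[:,:,::-1],130,180,270,290,5)"
```

```text
(no output)
```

View pics/g2.png

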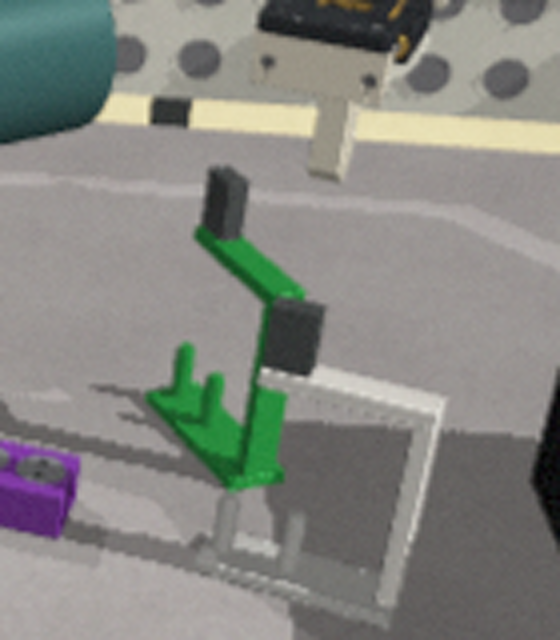

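View pics/g2t.png

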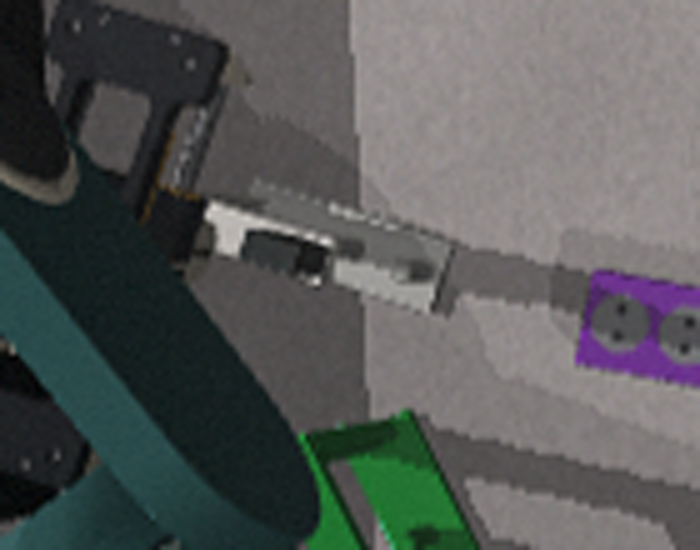

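```bash
python3 -c "
from h import *
o=telemetry.observe();print(o['ee_pos'],o['gripper_width'])
for n in C: print(n,proj(n,[o['ee_pos'],[.4504,.355,.1672],[.4495,.3532,.2025]]).round(1))
a=optics.snapshot('scene')[:,:,::-1].copy()
crop('pics/g3.png',a,430,60,560,180,5)
"
```

```text
[0.44992624 0.35526131 0.25205103] 0.00031389756650344023
scene [[478.1 157.6]
 [472.6 187.9]
 [474.  175.4]]
top [[175.1 229.7]
 [187.8 230.3]
 [183.5 230.3]]
```

View pics/g3.png

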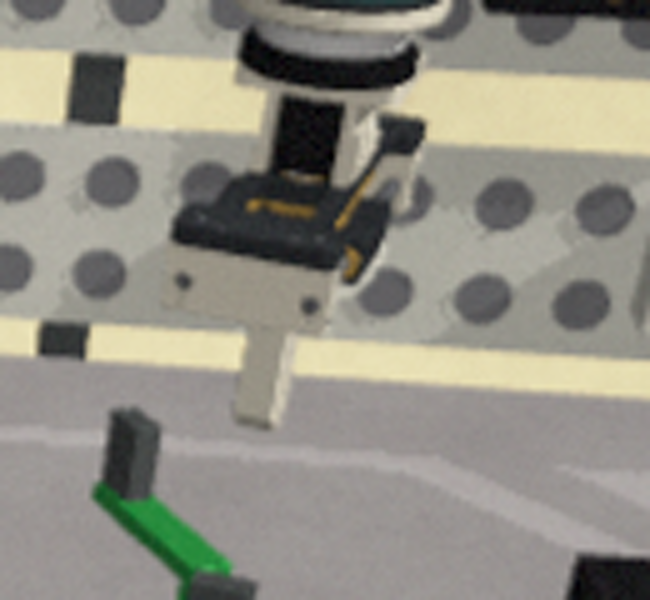

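View pics/st3.png

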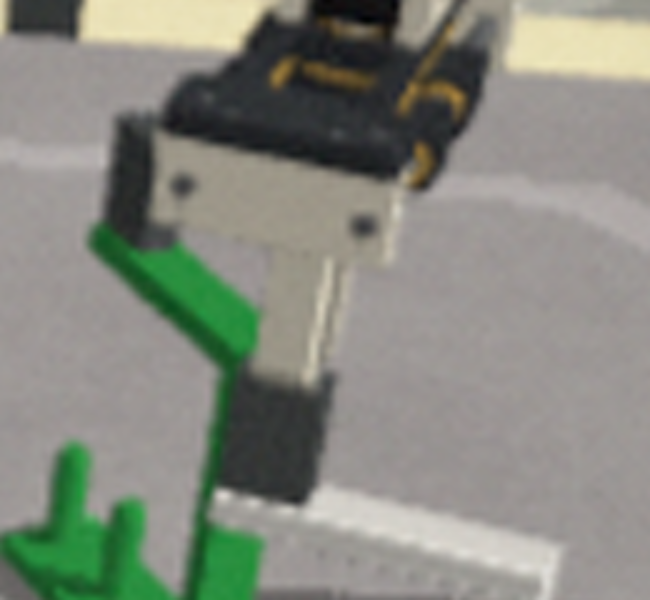

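```bash
python3 -c "
from h import *
p0=np.array([.2539,.6252,.1813])
for n in C: print(n,proj(n,[p0,p0+[0,0,.035]]).round(1))
def tri(obs,x0):
    r=least_squares(lambda p:np.concatenate([proj(n,p)[0]-uv for n,uv in obs]),x0);return r.x.round(4),r.fun.round(2)
print(tri([('scene',(481.6,144.5)),('top',(172.4,228))],[.45,.35,.28]))
crop('pics/i0.png',cv2.imread('pics/scene0.png'),540,60,640,160,6)
crop('pics/i0t.png',cv2.imread('pics/top0.png'),0,270,100,370,6)
crop('pics/i1t.png',cv2.imread('pics/g2t.png'),100,50,400,350,2)
"
```

```text
scene [[570.9 156.1]
 [574.2 144.5]]
top [[ 79.7 309.8]
 [ 70.8 312.2]]
(array([0.4527, 0.353 , 0.2867]), array([-2.09,  0.58, -2.09,  0.04]))
```

View pics/i0.png

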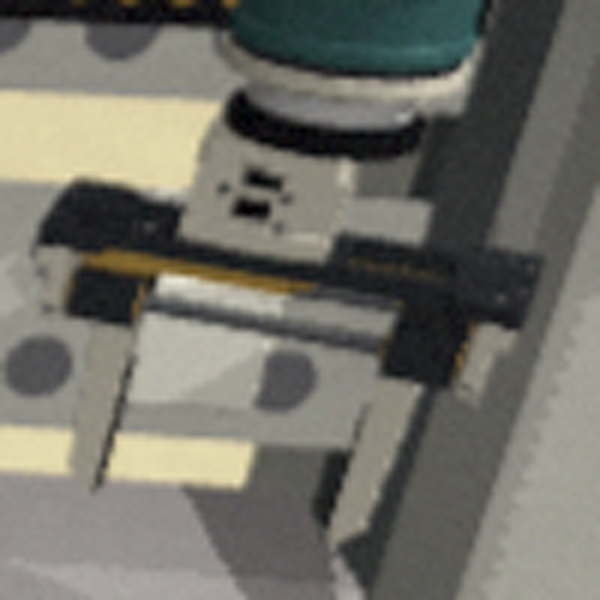

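View pics/i1t.png

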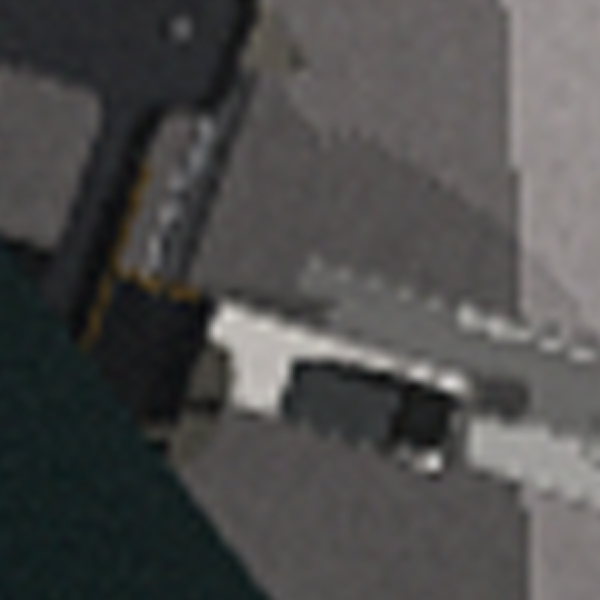

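Both cameras, in the start pictures as well, put the real fingertips about 30 to 35 mm above the reported TCP height. That explains the miss: the fingers shut just above the handle, and the yoke hasn't moved. I'll treat it as a tool height offset and go lower while watching the force.

Emit:
carry_out([
  [50,[0,0,0],0],
  [50,[0,0,0],0],
  [50,[0,0,0],0],
  [50,[-2,0,0],0],
  [50,[0,0,40],0],
  [50,[0,0,40],0],
  [50,[0,0,12],0],
  [50,[0,0,10],0],
  [50,[0,0,6],0],
  [50,[0,0,0],0],
])

```text
t: 5.78
ee_pos: [0.4491, 0.352, 0.1416]
orientation: [0.811, 0.585, -0.004, 0.003]
contact_force: [0.2, 0.6, -1.2]
gripper_width: 0.05
```

```bash
python3 -c "
from h import *
plan([.4495,.3532,.133],-.3229)
crop('pics/g4.png',optics.snapshot('scene')[:,:,::-1],430,100,530,230,5)
"
```

```text
t 5.78 ee [0.4491 0.352  0.1416] tilt [-9.3e-03  8.0e-04 -1.0e+00] j6 0.946 F [ 0.2  0.6 -1.2] w 50.0
turn 0.0012  shift before turn [ 1.3 -0.   8.5]  after turn [ 1.3 -0.   8.5]
```

View pics/g4.png

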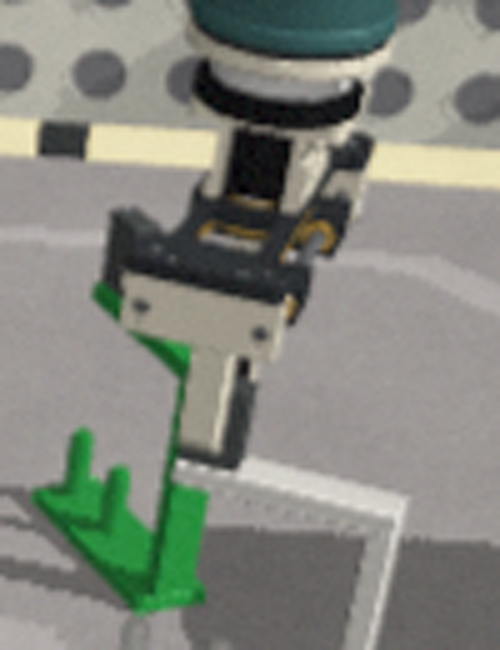

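The finger is now alongside the handle, its tip just above the arm at about (200,450). I'll go 7 mm lower and close.

Emit:
carry_out([
  [50,[1,0,5],0],
  [50,[0,0,2],0],
  [0,[0,0,0],0],
  [0,[0,0,0],0],
  [0,[0,0,0],0],
  [0,[0,0,0],0],
  [0,[0,0,0],0],
  [0,[0,0,0],0],
], force=60)

```text
t: 6.82
ee_pos: [0.4502, 0.3534, 0.1359]
orientation: [0.811, 0.585, -0.002, 0.003]
contact_force: [0.2, 0.4, -0.3]
gripper_width: 0.0159
```

```bash
python3 -c "
from h import *
plan([.4495,.3532,.133],-.3229)
"
```

```text
t 6.83 ee [0.4502 0.3534 0.1359] tilt [-0.0073  0.0025 -1.    ] j6 0.947 F [ 0.2  0.4 -0.3] w 15.9
turn 0.0012  shift before turn [-0.4 -0.6  2.9]  after turn [-0.4 -0.6  2.9]
```

Emit:
carry_out([
  [0,[0,0,-20],0],
  [0,[0,0,-40],0],
  [0,[0,0,-20],0],
  [0,[0,0,0],0],
])

```text
t: 7.32
ee_pos: [0.4494, 0.3536, 0.2188]
orientation: [0.811, 0.585, -0.004, 0.003]
contact_force: [-0.3, 0.6, -6.9]
gripper_width: 0.0156
```

```bash
sed -i 's/Z0=.1672/Z0=.1359/; s/y+.002,0/y+.0004,0/; s/\*1e3-2,1)/*1e3-.4,1)/' h.py; python3 -c "
from h import *
jp(.135,.08)"
```

```text
t 7.33 ee [0.4494 0.3536 0.2188] tilt [-9.7e-03  6.0e-04 -1.0e+00] j6 0.947 F [-0.3  0.6 -6.9] w 15.6
turn -0.2696  shift before turn [-133.3  202.7    4.3]  after turn [-182.5  159.9    4.3]
now jig x,y(pins mm) -159.9 317.5 lift 82.9 tq [-0.16  0.16 -0.03]
```

Weight is felt (about 6 N). Moving to the standoff in front of the jig.

Emit:
carry_out([
  [0,[-20,30,0],0],
  [0,[-30,45,0],0],
  [0,[-30,45,0],0],
  [0,[-30,45,0],0],
  [0,[-15,25,0],-0.09],
  [0,[0,0,0],-0.1],
  [0,[0,0,0],-0.08],
  [0,[0,0,0],0],
])

```text
t: 8.32
ee_pos: [0.5918, 0.1678, 0.2072]
orientation: [0.722, 0.691, -0.011, -0.001]
contact_force: [-0.2, 0.9, -6.2]
gripper_width: 0.016
```

```bash
python3 -c "
from h import *
jp(.130,.05)"
```

```text
t 8.32 ee [0.5918 0.1678 0.2072] tilt [-0.0143 -0.0155 -0.9998] j6 0.283 F [-0.2  0.9 -6.2] w 16.0
turn 0.0083  shift before turn [-9.2  8.2 21.3]  after turn [-9.1  8.3 21.3]
now jig x,y(pins mm) -7.9 139.4 lift 71.3 tq [-0.2   0.07 -0.  ]
```

```bash
cat >> h.py <<'E'
EG=np.array([.4502,.3534,.1359]); MG=R.from_quat([0.811,0.585,-0.002,0.003]).as_matrix()
Y0=np.array([.4495,.3532,-.3229])
def yk(y=None,lift=None,x=0.):
    """pins/nose pose in jig frame, and needed tool shift"""
    o=telemetry.observe(); M=R.from_quat(o["orientation"]).as_matrix(); D=M@MG.T
    Jm=R.from_euler("z",J[2]).as_matrix(); Jo=np.array([J[0],J[1],0])
    f=lambda L:Jm.T@(o["ee_pos"]+D@(pose(Y0,np.array(L)/1e3)[0]-EG)-Jo)*1e3
    pins=f((0,0,52)); nose=f((0,-34,0)); arm=f((0,94,0))
    RY=Jm.T@D@R.from_euler("z",Y0[2]).as_matrix()
    print("t",round(o["t"],2),"pins jig",pins.round(1),"foot z nose/heel",nose[2].round(1),arm[2].round(1),"yoke rotvec",R.from_matrix(RY).as_rotvec().round(4),"F",o["contact_force"].round(1),"tq",o["ft_torque"].round(2),"w",round(o["gripper_width"]*1e3,1))
    if y is not None:
        v=Jm@(np.array([x,y,lift+52])-pins)
        print("tool shift now",(M.T@v).round(1),"turn",R.from_matrix(RY).as_rotvec()[2].round(4))
E
python3 -c "
from h import *
yk(130,50)"
```

```text
t 8.32 pins jig [-10.  138.7 123.3] foot z nose/heel 71.6 70.6 yoke rotvec [-0.0077  0.0179  0.0064] F [-0.2  0.9 -6.2] tq [-0.2   0.07 -0.  ] w 16.0
tool shift now [-8.5 10.3 21.3] turn 0.0064
```

Emit:
carry_out([
  [0,[-9,8,10],0.008],
  [0,[0,0,0],0],
  [0,[0,0,0],0],
])

```text
t: 8.7
ee_pos: [0.5994, 0.1577, 0.1948]
orientation: [0.726, 0.687, -0.011, -0.001]
contact_force: [1.3, -0.3, -5.8]
gripper_width: 0.0157
```

```bash
python3 -c "
from h import *
yk(130,6)"
```

```text
t 8.7 pins jig [ -2.2 129.  111. ] foot z nose/heel 59.3 58.2 yoke rotvec [-0.0083  0.0196 -0.0057] F [ 1.3 -0.3 -5.8] tq [-0.18  0.04 -0.02] w 15.7
tool shift now [ 1.8  3.1 52.9] turn -0.0057
```

Emit:
carry_out([
  [0,[2,3,25],0],
  [0,[0,0,20],-0.004],
  [0,[0,0,6],0],
  [0,[0,0,0],0],
])

```text
t: 9.2
ee_pos: [0.6017, 0.1592, 0.1432]
orientation: [0.725, 0.688, -0.011, -0.001]
contact_force: [-0.1, 0.6, -6.0]
gripper_width: 0.0158
```

```bash
python3 -c "
from h import *
yk(60,6)
crop('pics/s5.png',optics.snapshot('scene')[:,:,::-1],290,100,490,290,4)
crop('pics/t5.png',optics.snapshot('top')[:,:,::-1],190,110,350,230,5)"
```

```text
t 9.2 pins jig [  0.2 130.6  59.3] foot z nose/heel 7.6 6.6 yoke rotvec [-0.0079  0.0184 -0.002 ] F [-0.1  0.6 -6. ] tq [-0.15  0.04  0.03] w 15.8
tool shift now [-70.6  -0.2   2.3] turn -0.002
```

View pics/s5.png

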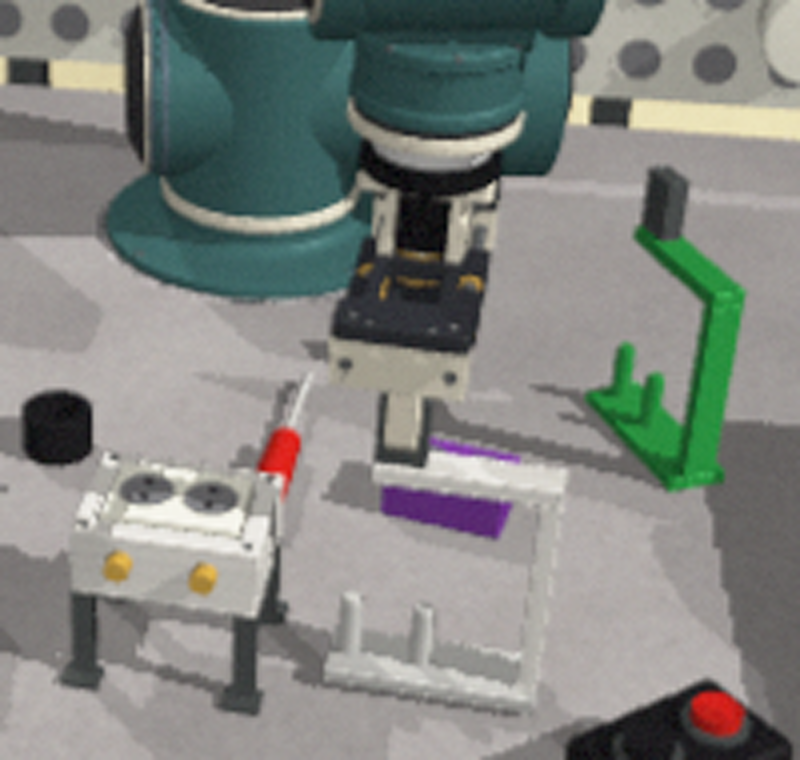

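View pics/t5.png

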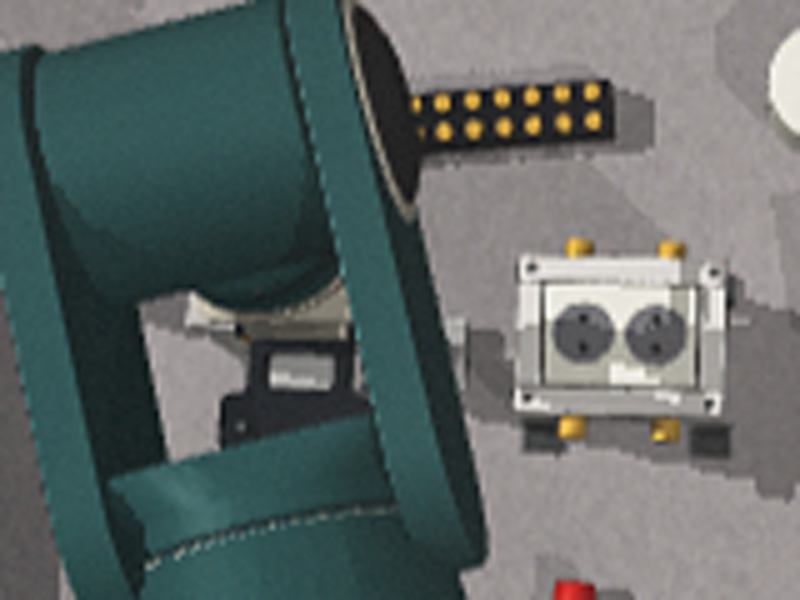

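```bash
python3 -c "
from h import *
for x in(-22,22):
  P=pose(J,np.array([x+.2-.7,96.6,17])/1e3)
  u=proj('top',P)[0]; s=proj('scene',P)[0]
  print(x,'t5',((u+.4-[190,110])*5).round(0),'s5',((s+.4-[290,100])*4).round(0))
for y in (-22,22):
  s=proj('scene',pose(J,np.array([.2,130.6+y,59.3])/1e3))[0]; print('pin',((s+.4-[290,100])*4).round(0))
"
```

```text
-22 t5 [465. 392.] s5 [334. 624.]
22 t5 [468. 320.] s5 [323. 667.]
pin [351. 595.]
pin [424. 605.]
```

Prediction and picture agree within a pixel at the pin tips (350,593), (424,605) and at the nose. Sliding in.

Emit:
carry_out([
  [0,[-20,0,1],0],
  [0,[-25,0,0],0],
  [0,[-25,0,0],0],
  [0,[0,0,0],0],
])

```text
t: 9.8
ee_pos: [0.5988, 0.0852, 0.1467]
orientation: [0.725, 0.688, -0.009, 0.001]
contact_force: [0.1, 0.3, -5.9]
gripper_width: 0.0157
```

```bash
python3 -c "
from h import *
yk(12,6)"
```

```text
t 9.8 pins jig [ 1.6 56.6 62.8] foot z nose/heel 11.1 10.1 yoke rotvec [-0.0076  0.0137 -0.002 ] F [ 0.1  0.3 -5.9] tq [0.03 0.02 0.02] w 15.7
tool shift now [-44.6  -1.5   5.5] turn -0.002
```

Emit:
carry_out([
  [0,[0,-1.5,6],0],
  [0,[-20,0,1],0],
  [0,[-22,0,1],0],
  [0,[0,0,0],0],
])

```text
t: 10.3
ee_pos: [0.5948, 0.0408, 0.1391]
orientation: [0.725, 0.689, -0.009, 0.001]
contact_force: [0.2, 0.5, -6.7]
gripper_width: 0.0155
```

```bash
python3 -c "
from h import *
yk(12,10)"
```

```text
t 10.3 pins jig [-0.1 12.  55.2] foot z nose/heel 3.5 2.5 yoke rotvec [-0.0076  0.013  -0.0014] F [ 0.2  0.5 -6.7] tq [-0.02  0.03 -0.05] w 15.5
tool shift now [-0.1  0.  -6.8] turn -0.0014
```

Emit:
carry_out([
  [0,[0,0,-6],0],
  [0,[0,0,-4],0],
  [0,[0,0,-3],0],
  [0,[0,0,-2],0],
])

```text
t: 10.8
ee_pos: [0.594, 0.0402, 0.1489]
orientation: [0.725, 0.689, -0.011, -0.0]
contact_force: [7.6, -2.7, -23.7]
gripper_width: 0.0156
```

```bash
python3 -c "
from h import *
yk(8,10)"
```

```text
t 10.8 pins jig [-1.3 11.3 65. ] foot z nose/heel 13.4 12.2 yoke rotvec [-0.009   0.0184 -0.0014] F [  7.6  -2.7 -23.7] tq [-0.21 -2.56  0.23] w 15.6
tool shift now [-3.3  1.3  3.1] turn -0.0014
```

Contact at 65.0 mm, so the pins are blocked by the underside at y≈11. Next position.

Emit:
carry_out([
  [0,[0,1,4],0],
  [0,[-4,0,0],0],
  [0,[0,0,-3],0],
  [0,[0,0,-3],0],
  [0,[0,0,-2],0],
])

```text
t: 11.42
ee_pos: [0.594, 0.0361, 0.149]
orientation: [0.725, 0.689, -0.013, -0.002]
contact_force: [6.9, -1.8, -29.2]
gripper_width: 0.0158
```

```bash
python3 -c "
from h import *
yk(3,10)"
```

```text
t 11.43 pins jig [-1.5  7.2 65.1] foot z nose/heel 13.4 12.2 yoke rotvec [-0.0097  0.023  -0.0006] F [  6.9  -1.8 -29.2] tq [-0.1  -2.47  0.18] w 15.8
tool shift now [-4.1  1.5  3.1] turn -0.0006
```

Emit:
carry_out([
  [0,[0,1.5,4],0],
  [0,[-4,0.5,0],0],
  [0,[0,0,-3],0],
  [0,[0,0,-3],0],
  [0,[0,0,-2],0],
])

```text
t: 12.05
ee_pos: [0.595, 0.0312, 0.149]
orientation: [0.725, 0.689, -0.015, -0.003]
contact_force: [7.2, -1.1, -28.0]
gripper_width: 0.0157
```

```bash
python3 -c "
from h import *
yk(-1,10)"
```

```text
t 12.05 pins jig [-0.6  2.2 65.1] foot z nose/heel 13.5 12.1 yoke rotvec [-0.0107  0.0274 -0.0009] F [  7.2  -1.1 -28. ] tq [ 0.01 -2.39  0.19] w 15.7
tool shift now [-3.2  0.7  3.2] turn -0.0009
```

Emit:
carry_out([
  [0,[0,1.5,4],0],
  [0,[-4,0,0],0],
  [0,[0,0,-3],0],
  [0,[0,0,-2],0],
  [0,[0,0,-1],0],
])

```text
t: 12.68
ee_pos: [0.5959, 0.0264, 0.1489]
orientation: [0.725, 0.689, -0.016, -0.004]
contact_force: [5.7, -0.5, -19.6]
gripper_width: 0.0154
```

```bash
python3 -c "
from h import *
yk(-6,10)"
```

```text
t 12.68 pins jig [ 0.4 -2.5 65. ] foot z nose/heel 13.4 12.0 yoke rotvec [-0.0112  0.0296 -0.0013] F [  5.7  -0.5 -19.6] tq [-0.04 -1.83  0.14] w 15.4
tool shift now [-3.4 -0.3  3.1] turn -0.0013
```

Emit:
carry_out([
  [0,[0,1,4],0],
  [0,[-4,0,0],0],
  [0,[0,0,-3],0],
  [0,[0,0,-2],0],
  [0,[0,0,-1],0],
])

```text
t: 13.3
ee_pos: [0.5964, 0.022, 0.1494]
orientation: [0.725, 0.689, -0.016, -0.004]
contact_force: [5.5, -0.1, -21.9]
gripper_width: 0.0157
```

```bash
python3 -c "
from h import *
yk(-9,10)"
```

```text
t 13.3 pins jig [ 0.9 -7.  65.6] foot z nose/heel 14.0 12.6 yoke rotvec [-0.0113  0.0313 -0.0015] F [  5.5  -0.1 -21.9] tq [-0.24 -1.6   0.  ] w 15.7
tool shift now [-2.  -0.8  3.7] turn -0.0015
```

Slightly higher here at 65.6 mm, possibly on a taper edge. Moving on.

Emit:
carry_out([
  [0,[0,-0.5,4],0],
  [0,[-3,0,0],0],
  [0,[0,0,-3],0],
  [0,[0,0,-2],0],
  [0,[0,0,-1],0],
])

```text
t: 13.92
ee_pos: [0.5964, 0.0189, 0.1548]
orientation: [0.725, 0.689, -0.015, -0.003]
contact_force: [-1.0, -1.5, -6.7]
gripper_width: 0.0158
```

```bash
python3 -c "
from h import *
yk(-12,10)"
```

```text
t 13.93 pins jig [  1.4 -10.   70.9] foot z nose/heel 19.3 17.9 yoke rotvec [-0.0111  0.0281 -0.0015] F [-1.  -1.5 -6.7] tq [-0.45  0.16  0.  ] w 15.8
tool shift now [-1.9 -1.1  9. ] turn -0.0015
```

The pins are in the holes (70.9 mm, no load). Centring a little, then pushing up.

Emit:
carry_out([
  [0,[-1.5,-1,0],0],
  [0,[0,0,-4],0],
  [0,[0,0,-4],0],
  [0,[0,0,-4],0],
])

```text
t: 14.42
ee_pos: [0.5951, 0.0177, 0.1665]
orientation: [0.725, 0.689, -0.016, -0.004]
contact_force: [0.5, -0.5, -22.3]
gripper_width: 0.0159
```

```bash
python3 -c "
from h import *
yk(-12,50)"
```

```text
t 14.43 pins jig [ -0.  -11.3  82.7] foot z nose/heel 31.1 29.7 yoke rotvec [-0.0112  0.0297 -0.0014] F [  0.5  -0.5 -22.3] tq [-0.31 -0.3   0.  ] w 15.9
tool shift now [ -1.   -0.5 -19.3] turn -0.0014
```

Emit:
carry_out([
  [0,[0,0,-5],0],
  [0,[0,0,-5],0],
  [0,[0,0,-5],0],
  [0,[0,0,-4],0],
  [0,[0,0,-3],0],
  [0,[0,0,0],0],
])

```text
t: 15.18
ee_pos: [0.5951, 0.0181, 0.1898]
orientation: [0.725, 0.689, -0.017, -0.004]
contact_force: [-1.1, -0.9, -11.6]
gripper_width: 0.0158
```

```bash
python3 -c "
from h import *
yk(-12,50)
crop('pics/s6.png',optics.snapshot('scene')[:,:,::-1],290,120,430,290,4)"
```

```text
t 15.18 pins jig [ -0.2 -10.9 106. ] foot z nose/heel 54.4 53.0 yoke rotvec [-0.0113  0.0319 -0.0013] F [ -1.1  -0.9 -11.6] tq [-0.34  0.44  0.03] w 15.8
tool shift now [-1.   0.3  4. ] turn -0.0013
```

View pics/s6.png

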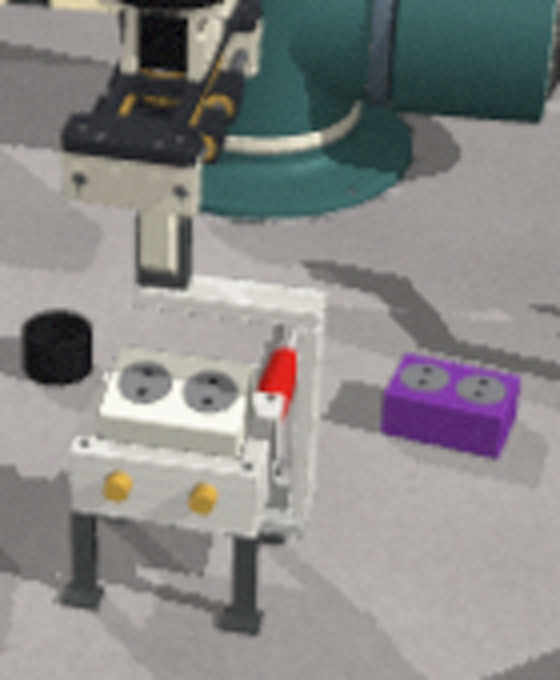

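The housing stands well proud of the rim at (175,400), and the force has dropped to little more than the combined weight, so the catches have passed. Lowering the yoke.

Emit:
carry_out([
  [0,[0,0,10],0],
  [0,[0,0,12],0],
  [0,[0,0,12],0],
  [0,[0,0,8],0],
  [0,[0,0,2],0],
  [0,[0,0,0],0],
])

```text
t: 15.98
ee_pos: [0.5943, 0.0174, 0.1428]
orientation: [0.725, 0.689, -0.016, -0.004]
contact_force: [-1.0, -0.6, -5.2]
gripper_width: 0.0151
```

```bash
python3 -c "
from h import *
yk(-12,6)
crop('pics/s7.png',optics.snapshot('scene')[:,:,::-1],290,120,430,290,4)"
```

```text
t 15.97 pins jig [ -0.7 -11.7  59. ] foot z nose/heel 7.4 6.0 yoke rotvec [-0.011   0.0298 -0.0013] F [-1.  -0.6 -5.2] tq [-0.21 -0.02 -0.04] w 15.1
tool shift now [-0.3  0.8  1. ] turn -0.0013
```

View pics/s7.png

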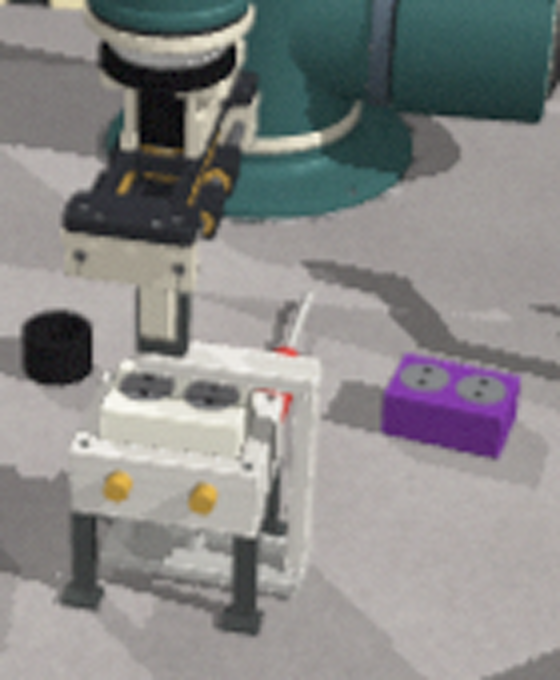

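The housing stays up on the catches. Drawing the yoke out.

Emit:
carry_out([
  [0,[20,0.5,-1],0],
  [0,[25,0,-1],0],
  [0,[25,0,-1],0],
  [0,[0,0,0],0],
])

```text
t: 16.52
ee_pos: [0.5994, 0.0917, 0.1465]
orientation: [0.725, 0.689, -0.015, -0.003]
contact_force: [-0.4, -0.6, -6.5]
gripper_width: 0.0157
```

```bash
python3 -c "
from h import *
yk(122,4)"
```

```text
t 16.52 pins jig [ 0.6 62.9 62.7] foot z nose/heel 11.0 9.8 yoke rotvec [-0.0099  0.0272 -0.0016] F [-0.4 -0.6 -6.5] tq [-0.39  0.06  0.02] w 15.7
tool shift now [59.2 -0.5  5.7] turn -0.0016
```

Emit:
carry_out([
  [0,[20,0,0],0],
  [0,[25,0,0],0],
  [0,[16,0,0],0],
  [0,[0,0,0],0],
])

```text
t: 17.02
ee_pos: [0.6027, 0.1559, 0.1461]
orientation: [0.725, 0.689, -0.014, -0.003]
contact_force: [-0.7, -0.2, -7.2]
gripper_width: 0.0157
```

```bash
python3 -c "
from h import *
yk(122,0)"
```

```text
t 17.02 pins jig [  0.7 127.2  62.3] foot z nose/heel 10.6 9.3 yoke rotvec [-0.0098  0.0264 -0.0014] F [-0.7 -0.2 -7.2] tq [-0.32  0.   -0.04] w 15.7
tool shift now [-5.1 -0.5 10.4] turn -0.0014
```

Emit:
carry_out([
  [0,[-4,0,5],0],
  [0,[0,0,4],0],
  [0,[0,0,1.5],0],
  [0,[0,0,1],0],
])

```text
t: 17.52
ee_pos: [0.6029, 0.1492, 0.1367]
orientation: [0.726, 0.688, -0.013, -0.002]
contact_force: [-3.5, -0.1, 3.4]
gripper_width: 0.0156
```

```bash
python3 -c "
from h import *
yk(122,0)"
```

```text
t 17.52 pins jig [  1.5 120.6  52.8] foot z nose/heel 1.2 -0.1 yoke rotvec [-0.0099  0.0236 -0.0035] F [-3.5 -0.1  3.4] tq [0.6  1.01 0.28] w 15.6
tool shift now [ 1.4 -1.5  0.8] turn -0.0035
```

It is on the bench, with the foot carrying the weight. Releasing.

Emit:
carry_out([
  [40,[0,0,0],0],
  [40,[0,0,0],0],
  [40,[0,0,0],0],
  [40,[0,0,0],0],
])

```text
t: 18.02
ee_pos: [0.6035, 0.1486, 0.1372]
orientation: [0.726, 0.688, -0.013, -0.001]
contact_force: [0.1, 0.2, 0.2]
gripper_width: 0.04
```

Emit:
carry_out([
  [40,[0,0,-20],0],
  [40,[0,0,-40],0],
  [40,[0,0,-40],0],
  [60,[0,0,0],0],
])

```text
t: 18.52
ee_pos: [0.6057, 0.1504, 0.2447]
orientation: [0.726, 0.688, -0.012, -0.001]
contact_force: [0.1, 0.3, 0.9]
gripper_width: 0.0464
```

```bash
python3 -c "
from h import *
p=pose(J,[0,0,0])[0];plan([p[0],p[1],.19],J[2])
crop('pics/s8.png',optics.snapshot('scene')[:,:,::-1],290,100,490,290,4)
crop('pics/t8.png',optics.snapshot('top')[:,:,::-1],190,110,350,230,5)"
```

```text
t 18.52 ee [0.6057 0.1504 0.2447] tilt [-0.0159 -0.0172 -0.9997] j6 0.261 F [0.1 0.3 0.9] w 46.4
turn -0.0024  shift before turn [-122.2   -5.5   56.8]  after turn [-122.2   -5.8   56.8]
```

View pics/s8.png

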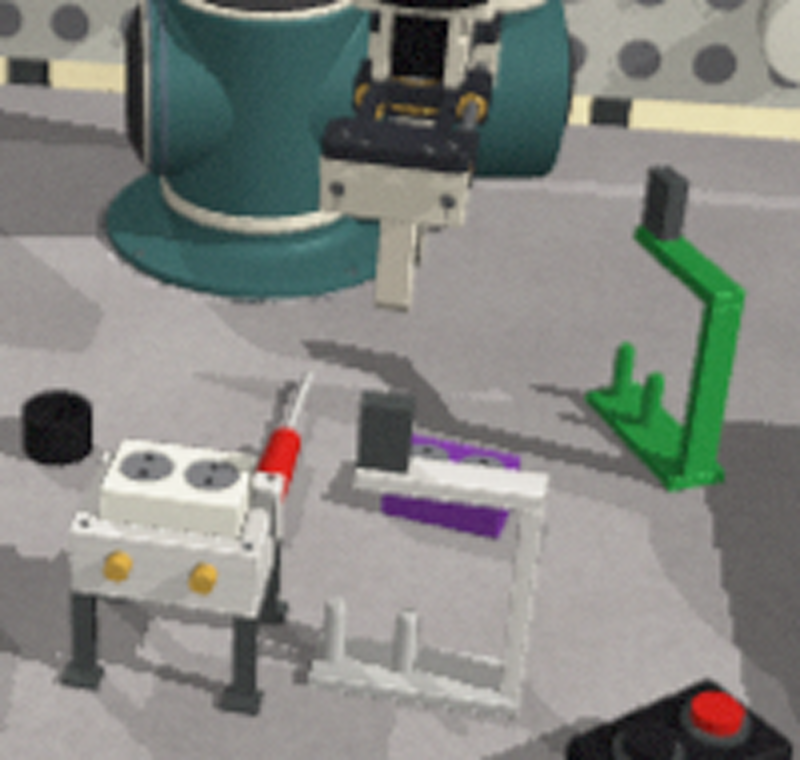

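View pics/t8.png

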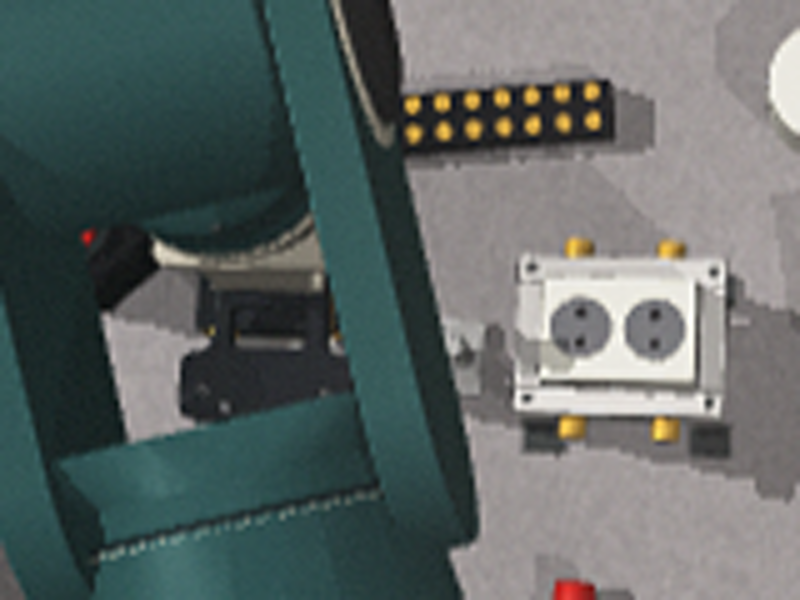

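The yoke stands upright by itself (handle at (385,430) in the scene crop) and the housing stays proud of the rim. Now over the housing.

Emit:
carry_out([
  [85,[-40,-2,0],0],
  [85,[-45,-2,0],0],
  [85,[-37,-2,0],-0.002],
  [85,[0,0,25],0],
  [85,[0,0,25],0],
  [85,[0,0,0],0],
], force=30)

```text
t: 19.38
ee_pos: [0.588, 0.024, 0.1862]
orientation: [0.725, 0.688, -0.017, -0.005]
contact_force: [-0.8, 0.3, 0.6]
gripper_width: 0.0849
```

```bash
python3 -c "
from h import *
p=pose(J,[0,0,0])[0];plan([p[0],p[1],.088],J[2])
crop('pics/s9.png',optics.snapshot('scene')[:,:,::-1],280,100,430,260,4)
crop('pics/t9.png',optics.snapshot('top')[:,:,::-1],230,110,390,230,5)"
```

```text
t 19.38 ee [0.588  0.024  0.1862] tilt [-0.018  -0.0304 -0.9994] j6 0.058 F [-0.8  0.3  0.6] w 84.9
turn -0.0001  shift before turn [ 5.8  7.3 97.9]  after turn [ 5.8  7.3 97.9]
```

View pics/s9.png

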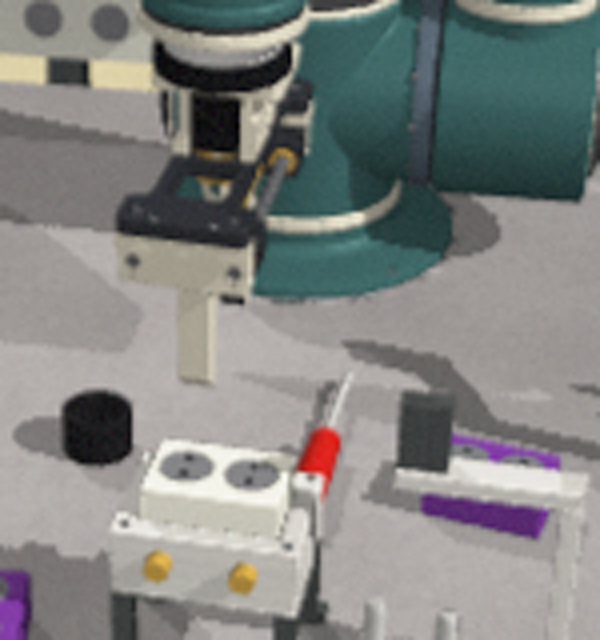

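View pics/t9.png

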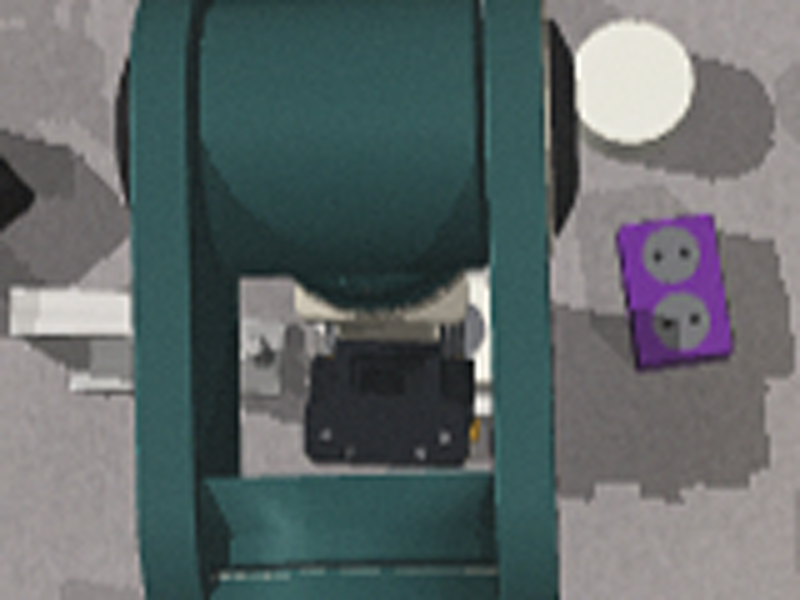

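```bash
cat >> h.py <<'E'
def tip(t,yaw,off=.033):
    o=telemetry.observe(); M=R.from_quat(o["orientation"]).as_matrix(); tp=o["ee_pos"]-off*M[:,2]
    cur=np.arctan2(M[1,1],M[0,1]); d=(yaw-cur+np.pi/2)%np.pi-np.pi/2
    print("t",round(o["t"],2),"tip",tp.round(4),"shift",(M.T@(np.array(t)-tp)*1e3).round(1),"turn",-round(d,4),"F",o["contact_force"].round(1),"tilt",M[2,:2].round(4),"w",round(o["gripper_width"]*1e3,1))
E
python3 -c "
from h import *
tip([.5925,.0278,.15],J[2])"
```

```text
t 19.48 tip [0.5899 0.0247 0.2217] shift [ 4.5  4.4 71.5] turn 0.0003 F [ 0.  -0.   1.2] tilt [-0.0178 -0.027 ] w 85.0
```

Emit:
carry_out([
  [85,[4.5,4.5,20],0],
  [85,[0,0,25],0],
  [85,[0,0,20],0],
  [85,[0,0,8],0],
  [85,[0,0,0],0],
])

```text
t: 20.1
ee_pos: [0.5931, 0.0287, 0.1127]
orientation: [0.725, 0.689, -0.015, -0.003]
contact_force: [1.1, 0.4, 0.3]
gripper_width: 0.085
```

```bash
python3 -c "
from h import *
tip([.5925,.0278,.117],J[2])
crop('pics/s10.png',optics.snapshot('scene')[:,:,::-1],290,140,410,250,5)"
```

```text
t 20.1 tip [0.5939 0.0292 0.1457] shift [-1.  -0.6 28.7] turn 0.0015 F [1.1 0.4 0.3] tilt [-0.0175 -0.0251] w 85.0
```

View pics/s10.png

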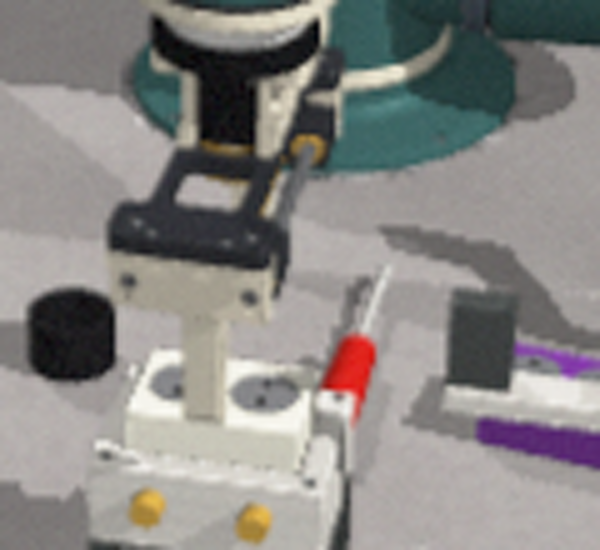

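```bash
python3 -c "
from h import *
for x in(.638,.650):
  for z in(.13,.14,.15): print(x,z,proj('scene',[[x,.027,z]]).round(1))"
```

```text
0.638 0.13 [[330.7 229.4]]
0.638 0.14 [[330.7 225.9]]
0.638 0.15 [[330.7 222.3]]
0.65 0.13 [[329.8 232.3]]
0.65 0.14 [[329.8 228.8]]
0.65 0.15 [[329.8 225.3]]
```

The image confirms a tip height of about 0.145 m. Going down 28 mm and closing.

Emit:
carry_out([
  [85,[-1,-0.5,14],0],
  [85,[0,0,8],0],
  [85,[0,0,4],0],
  [85,[0,0,2],0],
  [40,[0,0,0],0],
  [40,[0,0,0],0],
  [40,[0,0,0],0],
  [40,[0,0,0],0],
  [40,[0,0,0],0],
], force=30)

```text
t: 21.28
ee_pos: [0.5927, 0.0271, 0.0853]
orientation: [0.725, 0.689, -0.014, -0.002]
contact_force: [-0.2, 0.2, -0.8]
gripper_width: 0.0558
```

```bash
python3 -c "
from h import *
tip([.5925,.0278,.117],J[2])"
```

```text
t 21.27 tip [0.5934 0.0277 0.1183] shift [ 0.1 -0.9  1.4] turn 0.0013 F [-0.2  0.2 -0.8] tilt [-0.0173 -0.0221] w 55.8
```

Gripped at 55.8 mm. Lifting.

Emit:
carry_out([
  [40,[0,0,-4],0],
  [40,[0,0,-8],0],
  [40,[0,0,-12],0],
  [40,[0,0,-25],0],
  [40,[0,0,-30],0],
  [40,[0,0,-10],0],
  [40,[0,0,0],0],
])

```text
t: 22.15
ee_pos: [0.5949, 0.0287, 0.1794]
orientation: [0.725, 0.689, -0.014, -0.002]
contact_force: [0.6, 0.5, -2.4]
gripper_width: 0.0556
```

```bash
python3 -c "
from h import *
tip([.5268,-.2834,.20],-.0959)
crop('pics/s11.png',optics.snapshot('scene')[:,:,::-1],140,100,480,290,2.3)"
```

```text
t 22.15 tip [0.5956 0.0292 0.2123] shift [-315.4  -52.6   18.9] turn 0.0452 F [ 0.6  0.5 -2.4] tilt [-0.0172 -0.0212] w 55.6
```

View pics/s11.png

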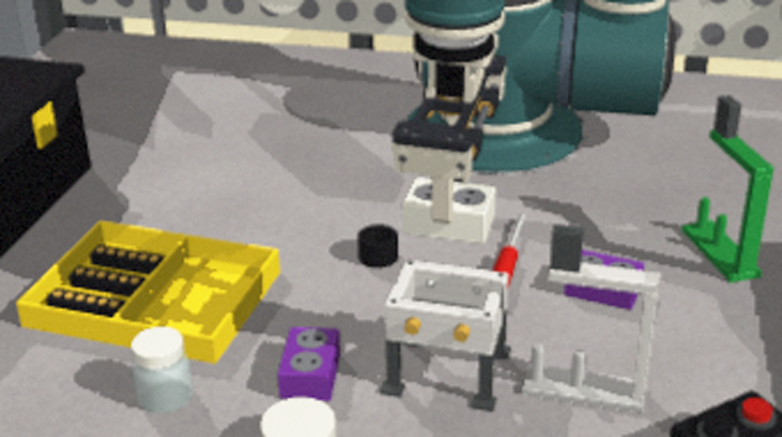

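The housing is out of the nest and held. Carrying it to the tray.

Emit:
carry_out([
  [40,[-25,-4,0],0],
  [40,[-40,-7,0],0],
  [40,[-45,-7,0],0.02],
  [40,[-45,-7,0],0.02],
  [40,[-45,-7,0],0],
  [40,[-45,-7,0],0],
  [40,[-40,-7,0],0],
  [40,[-15,-3,0],0],
  [40,[0,0,0],0],
  [40,[0,0,0],0],
])

```text
t: 23.45
ee_pos: [0.5185, -0.2731, 0.1726]
orientation: [0.738, 0.675, -0.017, -0.008]
contact_force: [-0.3, 0.7, -2.1]
gripper_width: 0.0557
```

```bash
python3 -c "
from h import *
tip([.5268,-.2834,.10],-.0959)"
```

```text
t 23.45 tip [ 0.5197 -0.2728  0.2056] shift [ -8.5  11.8 105.4] turn 0.0059 F [-0.3  0.7 -2.1] tilt [-0.0141 -0.0355] w 55.7
```

Emit:
carry_out([
  [40,[-8,6,20],0.006],
  [40,[0,5,35],0],
  [40,[0,0,35],0],
  [40,[0,0,15],0],
  [40,[0,0,0],0],
])

```text
t: 24.08
ee_pos: [0.5266, -0.2808, 0.0601]
orientation: [0.739, 0.674, -0.017, -0.009]
contact_force: [-0.2, -0.3, -1.4]
gripper_width: 0.0558
```

```bash
python3 -c "
from h import *
tip([.5268,-.2834,.03],-.0959)
crop('pics/s12.png',optics.snapshot('scene')[:,:,::-1],130,120,290,270,4)"
```

```text
t 24.07 tip [ 0.5279 -0.2805  0.0931] shift [-2.2  1.5 63.1] turn 0.0035 F [-0.2 -0.3 -1.4] tilt [-0.0135 -0.0365] w 55.8
```

View pics/s12.png

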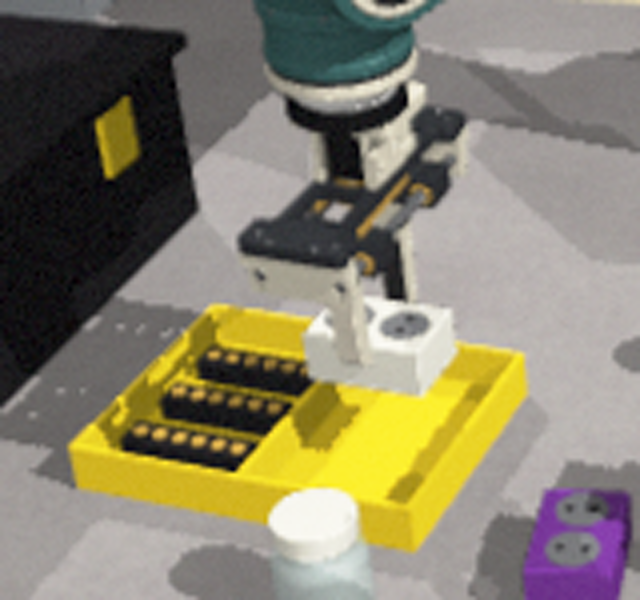

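It hangs above the empty half, aligned with it. Lowering.

Emit:
carry_out([
  [40,[-2,1.5,25],0],
  [40,[0,0,22],0],
  [40,[0,0,12],0],
  [40,[0,0,5],0],
  [40,[0,0,2],0],
])

```text
t: 24.75
ee_pos: [0.5287, -0.2851, -0.0023]
orientation: [0.739, 0.674, -0.016, -0.005]
contact_force: [0.5, 0.6, -1.7]
gripper_width: 0.0558
```

```bash
python3 -c "
from h import *
tip([.5268,-.2834,.023],-.0959)"
```

```text
t 24.75 tip [ 0.5297 -0.2847  0.0307] shift [ 1.1 -2.8  7.7] turn 0.0036 F [ 0.5  0.6 -1.7] tilt [-0.0168 -0.0291] w 55.8
```

Emit:
carry_out([
  [40,[0,-2,3],0],
  [40,[0,0,3],0],
  [40,[0,0,2],0],
  [40,[0,0,1],0],
])

```text
t: 25.25
ee_pos: [0.5269, -0.2854, -0.0091]
orientation: [0.739, 0.674, -0.016, -0.004]
contact_force: [-7.4, 5.3, 14.9]
gripper_width: 0.0556
```

```bash
python3 -c "
from h import *
tip([.5268,-.2834,.023],-.0959)"
```

```text
t 25.25 tip [ 0.5278 -0.2849  0.0239] shift [ 1.4 -1.1  0.9] turn 0.0036 F [-7.4  5.3 14.9] tilt [-0.0175 -0.0276] w 55.6
```

Contact with the tray bottom. Releasing and withdrawing.

Emit:
carry_out([
  [80,[0,0,-0.5],0],
  [80,[0,0,0],0],
  [80,[0,0,0],0],
  [80,[0,0,0],0],
  [80,[0,0,-20],0],
  [80,[0,0,-40],0],
  [80,[0,0,-50],0],
  [80,[0,0,-50],0],
  [80,[0,0,0],0],
  [80,[0,0,0],0],
])

```text
t: 26.5
ee_pos: [0.5319, -0.2828, 0.1634]
orientation: [0.739, 0.674, -0.015, -0.002]
contact_force: [-0.0, -0.2, -0.1]
gripper_width: 0.0795
```

```bash
python3 -c "
from h import *
tip([.5268,-.2834,.2],-.0959)
cv2.imwrite('pics/s13.png',optics.snapshot('scene')[:,:,::-1])
cv2.imwrite('pics/t13.png',optics.snapshot('top')[:,:,::-1])"
```

```text
t 26.5 tip [ 0.5327 -0.2823  0.1963] shift [-1.7 -5.9 -3.5] turn 0.0036 F [-0.  -0.2 -0.1] tilt [-0.0194 -0.0234] w 79.5
```

View pics/s13.png

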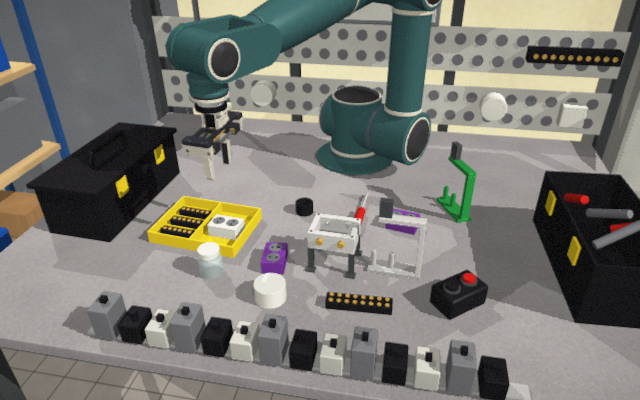

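View pics/t13.png

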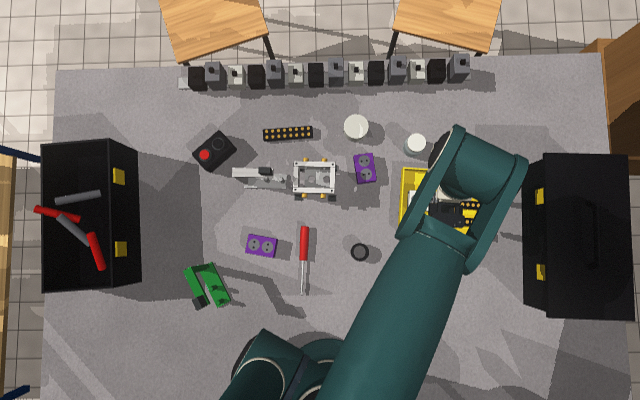

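The housing lies in the empty half of the tray (scene (226,226)) and the yoke stands upright at (400,235), clear of the jig. The bystanders haven't moved and the gripper is free, so I'm handing in.

```bash
python3 -c "
from h import *
ctrl.job_done()"
```

```text
the job is handed in; nothing more can be done
```

The job is done and handed in at about 26.6 s of the 58 s allowed; no verdict was reported.

- **Knocking the housing up:** I slid the yoke in from the jig's +y end and felt for the holes. Five positions were blocked at 65 mm, and the pins went in at y ≈ -10 to -11 mm from the jig's centre. The housing rose with about 16 N of push and stayed up on the catches when I lowered the yoke.
- **Placing things:** I drew the yoke out and stood it about 120 mm from the jig's centre. I then gripped the housing, lifted it out and set it in the empty half of the tray.
- **Last checks:** In the final pictures the housing lies flat in the empty half and the yoke stands upright, clear of the jig. The bystanders look unmoved by eye, and the gripper is well clear with about 0 N on it.

**Failed or disagreed:**
- **First grasp missed:** The real fingertips sit about 33 mm above the reported TCP height, as both cameras showed. The fingers closed just above the yoke's handle without moving it. I corrected for this offset afterwards.
- **Tool tilt:** The tool drifted up to about 0.04 rad off vertical, so the yoke was set down about 0.025 rad off. I allowed for this when placing the pins, and the released yoke looks upright in the pictures.

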